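# Make up two dental treatment trays

## Robot

A 7-joint arm with a two-finger parallel gripper is mounted at the origin on the work surface. World frame = base frame: x ahead of the robot, y to its left, z up, the work surface at z = 0. Lengths are in m, angles in rad, forces in N, time in s.
With the tool pointing down it reaches from about 0.35 to 0.9 m from the base axis. Payload 8.1 kg.
Tool frame: the origin (TCP) lies at the centre of the arm's flange, where the gripper is bolted on; the fingertips stand 178 mm ahead of it and the grasp point (between the pads) lies 159 mm ahead of it; x points along the fingers, z is the direction in which the jaws open and shut, and the axes are right-handed (so a half turn about x gives the same grasp; the last joint's range is limited). The gripper opens to 92 mm and grips with 3 to 60 N. Pads are 19 mm wide; open, the fingers measure 130 mm over their backs; the gripper's body (75 mm by 190 mm) begins 47 mm behind the grasp point.
Start: joints at [-1.211, 0.434, 0.025, 1.573, -0.012, 1.134, -0.075], TCP at [0.279, 0.559, 0.405] pointing down, gripper open.
Joint ranges: [-2.62, 2.62], [-0.44, 2.09], [-1.27, 1.32], [0.08, 2.57], [-1.32, 4.46], [0.12, 2], [-2.74, 2.74]. Speed limits (rad/s): [2.22, 2.22, 3.01, 3.01, 3.14, 3.14, 3.14].

## Interface

Orientations are given as a rotation vector (axis times angle).
In Python, from cell import arm, get_image, search_frame, pinpoint gives the robot as it stands.
- The arm moves only by the tool arm_command, never from a script. Its argument "motion" is a list of rows, each a list of 7 numbers: the finger opening in mm, from 0 to 91.8, then the shift along the tool's x, y, z in mm, then the turn, a rotation vector about the tool's x, y, z in degrees. In form: [[fingers, x, y, z, ax, ay, az], ...]. A call has 1 to 5 rows; each row shifts and turns the commanded pose from where the row before left it, along the tool's axes as they then stand; what a row does not reach is not made up. A row lasts 1/8 s, in which the tool goes at most 62.5 mm and 10.7 degrees, less where a joint would pass 70% of its speed; a pose out of reach is approached as far as the arm can. A call with a gripper value outside its range is refused whole. The fingers move at their own pace and stop on an object; "newtons" is the grip in N (left out, the last holds). Time passes only in rows, so rows that do not move let the fingers close. It gives the time, the measured TCP pose, the force and the opening at its end, in the units of the state.
- arm.observe(): the state, without advancing time (a new reading comes with each control period).
- get_image(name): name is "side" or "top" or "wrist"; returns a dict with "frame" (384x512x3 uint8, red, green, blue), "range_z" (384x512 float32, m along the optical axis (not along the pixel's ray), 0 where there is no reading), "K" (3x3 intrinsics, pixels), "origin" and "rotation" of the camera in the world; the wrist camera has in their place "tool_from_camera" (4x4, takes a point from camera to tool coordinates, whose origin is the TCP and whose axes are the tool frame's). Camera axes: x right, y down, z forward; pixel columns grow to the right and rows downward; lengths in m; the calibration is good to about 2 mm. A picture is of the moment at which its call begins: read the wrist's pose just before it.
- arm.sign_off(): hands the job in, once; it reports no verdict.
Trained networks look in the newest picture that a camera, given by its name, has taken for a name from the list of things; names that differ only in an ending like _2 or _b are one class to them, and where a whole thing is asked for, a point or a joint stands for the part that bears it (a point fixed in the world has none). Each returns a list of dicts, best first, with "p" (0 to 1); they miss things now and then, are a little off and sometimes report something else, mostly with a low value. They report only what shows in the picture. A call takes as long as a camera call.
- search_frame(camera, target): "point" ([x, y, z] in m, in world coordinates, good to about 4 mm: the middle of the surface that is visible of it).
- pinpoint(camera, target): "point" ([x, y, z] in m, in world coordinates, good to about 4 mm: a listed point, or the origin of a listed thing).
The state is a dict: "clock": time; "joints": joint angles; "dq": joint speeds; "joint_efforts": joint torques, N m; "position": TCP position; "ee_rot": TCP orientation; "force": force on the tool from outside, world axes, zero at the start; "ft_torque": the same for the moment, N m; "width": opening from 0.0 (shut) to 1.0 (fully open).
Only numpy, scipy, OpenCV 4.12 (cv2) and the standard library are available. Lean on these libraries where they do the work, as an engineer would, in place of code of your own. Each camera call takes 0.05 s, during which the arm holds its last target. There are 200 camera calls.

## Task

Make up the two treatment trays from the stock on the paper. Blue tray, starting from the end with the yellow tab: the amber bottle, then the bur block in the middle, then the orange light shield in the compartment farthest from the tab; green tray: the white jar with the red lid in the compartment at the yellow tab and the steel cup in the other. Everything stands upright on the compartment floors and is never tipped over; leave the green bottle, the purple stamp and the tumbler where they stand.

Things in the scene. Friction and masses are not known exactly. Their poses are not given: they have to be found in the camera images.
- blue_tray: Shallow blue tray (dark walls), fixed, 70 (x) x 192 mm (y), with three open compartments in a row along y, each 64 (x) x 60 mm (y) clear. Floor 3 mm thick, walls and dividers too, tops 9 mm above the work surface. A yellow tab (40 mm wide, 15 mm long) marks its +y end. Origin: centre of its underside. Compartment centres: x = 0, y = +63 (at the tab), 0, -63 mm. Turned any way, left or right.
- green_tray: Shallow green tray (dark walls), fixed to the surface, 70 (x) x 129 mm (y), made like the blue one but with two compartments, each 64 (x) x 60 mm (y) clear, centres at y = +31.5 mm (at the yellow tab) and -31.5 mm, x = 0. Floor 3 mm thick, wall tops 9 mm above the work surface. Origin: centre of its underside. It may be turned any way.
- amber_bottle: Small upright bottle of amber-brown glass with a white cap, body diameter 28 mm, 62 mm tall, straight-sided at least from 5 to 32 mm height. About 50 g. Origin: centre of its underside, z up.
- bur_block: Aluminium block 44 mm (its x) x 26 mm (its y) x 30 mm high, with six short drill burs with red, blue and yellow bands standing 12 mm out of its top (42 mm overall). About 90 g. Origin: centre of its underside, z up. Fits a compartment at any yaw.
- light_shield: Orange light shield lying flat: disc of diameter 46 mm, 4 mm thick, with a black collar of diameter 20 mm standing on its middle up to 40 mm height, by which it is picked up. About 40 g. Origin: centre of the underside of the disc, z up (collar upwards).
- paste_jar: White jar of diameter 34 mm with a red lid of diameter 36 mm from 26 mm height to its top at 38 mm. About 60 g. Origin: centre of its underside, z up.
- steel_cup: Small open steel cup, 40 mm tall, outer diameter 41 mm at the foot and 44 mm at the rim, wall 2 mm. About 70 g. Origin: centre of its underside, z up.
- green_bottle: Bystander among the stock: bottle of the same shape and size as the amber one, but green with a black cap. Loose. Origin: centre of its underside. Leave it alone.
- stamp: Bystander: purple hand stamp, 36 x 50 mm, 50 mm tall, to the left of the trays (+y side). Loose. Origin: centre of its underside. Leave it alone.
- tumbler: Bystander: cream travel tumbler with a brown lid, diameter 76 mm, 143 mm tall, to the right of the trays (-y side). Loose. Origin: centre of its underside. Leave it alone.

How it is judged:
At the end, for the whole second after the job is handed in: Each of the five things stands in its own compartment (centre within 28 mm across and 26 mm along the tray of the compartment's, underside within 3.5 mm of its floor), upright within 0.1 rad, at rest; the three bystanders are upright and within 15 mm of where they began (x of amber_bottle in the frame of blue_tray between -0.028 and 0.028 m and y of amber_bottle in the frame of blue_tray between 0.037 and 0.089 m and z of amber_bottle in the frame of blue_tray between 0 and 0.0065 m and angle between each of amber_bottle, bur_block, light_shield, paste_jar, steel_cup, green_bottle, stamp, tumbler's own z axis and vertical below 0.1 rad and linear speed of each of amber_bottle, bur_block, light_shield, paste_jar, steel_cup below 0.02 m/s and angular speed of each of amber_bottle, bur_block, light_shield, paste_jar, steel_cup below 0.3 rad/s and x of bur_block in the frame of blue_tray between -0.028 and 0.028 m and y of bur_block in the frame of blue_tray between -0.026 and 0.026 m and z of bur_block in the frame of blue_tray between 0 and 0.0065 m and x of light_shield in the frame of blue_tray between -0.028 and 0.028 m and y of light_shield in the frame of blue_tray between -0.089 and -0.037 m and z of light_shield in the frame of blue_tray between 0 and 0.0065 m and x of paste_jar in the frame of green_tray between -0.028 and 0.028 m and y of paste_jar in the frame of green_tray between 0.0055 and 0.0575 m and z of paste_jar in the frame of green_tray between 0 and 0.0065 m and x of steel_cup in the frame of green_tray between -0.028 and 0.028 m and y of steel_cup in the frame of green_tray between -0.0575 and -0.0055 m and z of steel_cup in the frame of green_tray between 0 and 0.0065 m and distance of each of green_bottle, stamp, tumbler from where it was at the start of the episode below 0.015 m); the robot touches nothing.
It fails at once if a thing is tipped over (angle between any of amber_bottle, bur_block, light_shield, paste_jar, steel_cup, green_bottle, stamp, tumbler's own z axis and vertical above 0.7 rad).
It fails at once if a bystander is pushed away (distance of any of green_bottle, stamp, tumbler from where it was at the start of the episode above 0.03 m).
It also fails if it takes over 134 s, if anything falls off the work surface, if the arm or the gripper's body presses on something with over 40 N, if the wrist force passes 120 N, or if a joint passes its speed limit or range.

## Working session

There is one attempt and no reset: what is moved stays moved. The work goes in short steps, Python scripts to look and compute and a tool call to move; the robot and the scene stay as the last step left them, time stands still between calls to the robot, and variables do not carry over. Pictures are saved under pics/ and viewed, about 12 in all and at most 16, crops included, and the job is handed in when it is done.

Besides the shell and the picture viewer there is one more tool, called after "Request:" as name(argument=value, ...), one argument or row to a line, values as JSON. arm_command: Moves the arm, as the interface text tells. Its arguments: {"type":"object","properties":{"motion":{"type":"array"},"newtons":{"type":"number"}},"required":["motion"]}

```bash
mkdir -p pics; ls; cat > h.py <<'E'
import numpy as np, cv2
from cell import arm, get_image, search_frame, pinpoint
from scipy.spatial.transform import Rotation as R
def save(im,n,crop=None,s=1):
    f=im["frame"][:,:,::-1]
    if crop: a,b,c,d=crop; f=f[b:d,a:c]
    cv2.imwrite("pics/"+n,cv2.resize(f,None,fx=s,fy=s))
def cloud(im):
    z=im["range_z"];v,u=np.mgrid[:384,:512];K=im["K"]
    p=np.stack([(u-K[0,2])/K[0,0]*z,(v-K[1,2])/K[1,1]*z,z],-1)
    return p@np.array(im["rotation"]).T+np.array(im["origin"])
E
python3 - <<'E'
from h import *
s=arm.observe();print({k:np.round(s[k],3) for k in("clock","position","ee_rot","width","force")}); print(R.from_rotvec(s["ee_rot"]).as_matrix().round(2))
for c in("top","side"):
    im=get_image(c);save(im,c+"0.png",s=1.5);print(c,np.round(im["origin"],3))
    for t in "blue_tray green_tray amber_bottle bur_block light_shield paste_jar steel_cup green_bottle stamp tumbler".split():
        print(c,t,[(np.round(d["point"],3),round(d["p"],2)) for d in pinpoint(c,t)[:2]])
E
```

```text
pics
{'clock': np.float64(0.0), 'position': array([0.279, 0.559, 0.404]), 'ee_rot': array([-0.863,  1.395,  0.861]), 'width': np.float64(1.0), 'force': array([-0.058,  1.045,  0.2  ])}
[[-0.   -0.89  0.45]
 [-0.    0.45  0.89]
 [-1.   -0.   -0.  ]]
top [ 0.339 -0.003  1.651]
top blue_tray [(array([0.6  , 0.156, 0.004]), 0.85)]
top green_tray [(array([ 0.61 , -0.135,  0.   ]), 0.6)]
top amber_bottle [(array([ 0.439,  0.18 , -0.002]), 0.64)]
top bur_block [(array([ 0.432, -0.178,  0.002]), 0.47)]
top light_shield [(array([ 0.448, -0.054,  0.   ]), 0.62)]
top paste_jar [(array([ 0.43 , -0.299, -0.001]), 0.4)]
top steel_cup [(array([ 0.425,  0.05 , -0.   ]), 0.54)]
top green_bottle [(array([ 0.436,  0.298, -0.003]), 0.56)]
top stamp [(array([0.564, 0.412, 0.002]), 0.7)]
top tumbler [(array([ 0.575, -0.447, -0.001]), 0.83), (array([ 0.436,  0.181, -0.002]), 0.2)]
side [ 0.132 -0.659  0.974]
side blue_tray [(array([ 0.6  ,  0.157, -0.003]), 0.68)]
side green_tray [(array([ 0.609, -0.137, -0.004]), 0.8)]
side amber_bottle [(array([0.435, 0.175, 0.001]), 0.46)]
side bur_block [(array([ 0.431, -0.18 , -0.003]), 0.76)]
side light_shield [(array([ 0.447, -0.055,  0.001]), 0.65)]
side paste_jar [(array([ 0.429, -0.295, -0.003]), 0.57)]
side steel_cup [(array([ 0.431,  0.051, -0.001]), 0.6)]
side green_bottle [(array([ 0.436,  0.302, -0.001]), 0.5)]
side stamp [(array([ 0.565,  0.413, -0.003]), 0.62)]
side tumbler [(array([ 0.577, -0.44 ,  0.001]), 0.92)]
```

View pics/top0.png

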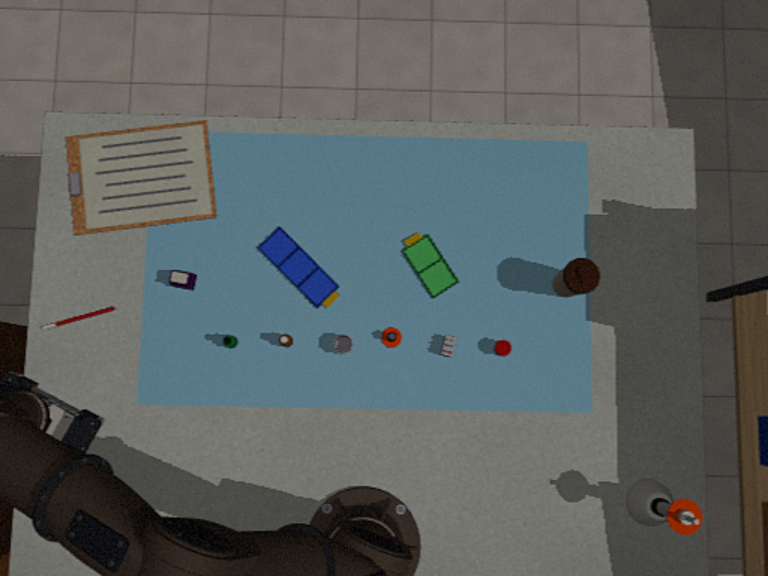

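View pics/side0.png

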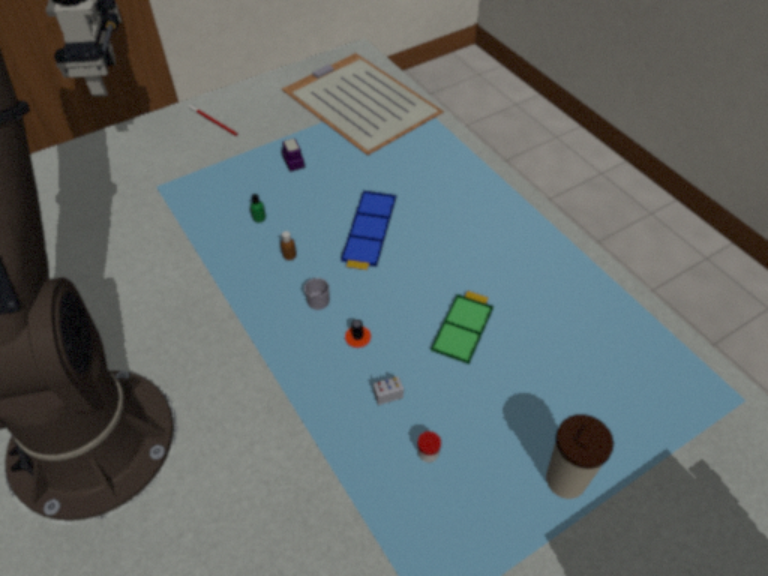

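Top view: blue tray runs from (278,228) to its tab at (332,298); green tab at (412,239). The stock row reads green bottle, amber, cup, shield, block, jar, from left to right at v≈340, which agrees with the networks. Next I measure the tray poses and the block yaw.

```bash
cat >> h.py <<'E'
def go(x,y,tip,yaw):
    """print shift (tool mm) and turn for grasp point at x,y,z=tip with jaw axis yaw deg (mod 180)"""
    s=arm.observe();M=R.from_rotvec(s["ee_rot"]).as_matrix();p=np.array(s["position"])
    d=M.T@(np.array([x,y,tip+.159])-p)*1000
    cur=np.degrees(np.arctan2(M[1,2],M[0,2]))
    print("clock",round(s["clock"],2),"pos",p.round(4),"yaw",cur.round(1),"shift",d.round(0),"turn ax",round((cur-yaw+90)%180-90,1),"w",round(s["width"]*91.8,1),"tilt",M[2,0].round(4))
E
python3 - <<'E'
from h import *
im=get_image("top");P=cloud(im);hsv=cv2.cvtColor(im["frame"],cv2.COLOR_RGB2HSV).astype(int)
H,S,V=[hsv[...,i] for i in range(3)]
box=(P[...,0]>.48)&(P[...,0]<.74)&(P[...,1]>-.3)&(P[...,1]<.32)
tab=box&(H>12)&(H<35)&(S>140)
for n,m in(("blue",box&(H>108)&(H<130)&(S>150)),("green",box&(H>45)&(H<75)&(S>100))):
    q=P[m][:,:2];r=cv2.minAreaRect((q*1000).astype(np.float32));pts=cv2.boxPoints(r)
    e=pts[1]-pts[0];f=pts[2]-pts[1];l=e if np.hypot(*e)>np.hypot(*f) else f
    t=P[tab][:,:2]*1000;c=np.array(r[0]);t=t[np.hypot(*(t-c).T)<140];t=t.mean(0)
    l=l/np.hypot(*l);l=l*np.sign(l@(t-c))
    print(n,m.sum(),np.round(r[0]),np.round(r[1]),"tab",t.round(),"axis yaw",np.degrees(np.arctan2(l[1],l[0])).round(1),"tabdir",np.degrees(np.arctan2(*(t-c)[::-1])).round(1),np.hypot(*(t-c)).round(),"z",P[m][:,2].mean().round(4))
    for k in ((63,0,-63) if n=="blue" else (31.5,-31.5)): print((c+k*l).round(1))
for n,x,y in(("amber",.437,.178),("cup",.428,.05),("shield",.447,-.054),("block",.431,-.179),("jar",.43,-.297)):
    m=(np.hypot(P[...,0]-x,P[...,1]-y)<.045)&(P[...,2]>.014);q=P[m];r=cv2.minAreaRect((q[:,:2]*1000).astype(np.float32))
    print(n,m.sum(),q.mean(0).round(3),q[:,2].max().round(3),np.round(r[0]),np.round(r[1]),round(r[2]))
go(.437,.178,.15,90)
E
```

```text
Traceback (most recent call last):
  File "h.py", line 11, in cloud
    return p@np.array(im["rotation"]).T+np.array(im["origin"])
           ~~~~~~~~~~~~~~~~~~~~~~~~~~~~^~~~~~~~~~~~~~~~~~~~~~~
ValueError: operands could not be broadcast together with shapes (384,512) (3,)
```

```bash
sed -i 's/p@np.array(im\["rotation"\]).T/p@R.from_rotvec(im["rotation"]).as_matrix().T/' h.py
python3 - <<'E'
from h import *
im=get_image("top");P=cloud(im);hsv=cv2.cvtColor(im["frame"],cv2.COLOR_RGB2HSV).astype(int)
print("rot",im["rotation"],"table z",np.median(P[(abs(P[...,0]-.5)<.03)&(abs(P[...,1])<.1)][:,2]))
H,S,V=[hsv[...,i] for i in range(3)]
box=(P[...,0]>.48)&(P[...,0]<.74)&(P[...,1]>-.3)&(P[...,1]<.32)
tab=box&(H>12)&(H<35)&(S>140)
for n,m in(("blue",box&(H>108)&(H<130)&(S>150)),("green",box&(H>45)&(H<75)&(S>100))):
    q=P[m][:,:2];r=cv2.minAreaRect((q*1000).astype(np.float32));pts=cv2.boxPoints(r)
    e=pts[1]-pts[0];f=pts[2]-pts[1];l=e if np.hypot(*e)>np.hypot(*f) else f
    t=P[tab][:,:2]*1000;c=np.array(r[0]);t=t[np.hypot(*(t-c).T)<140];t=t.mean(0)
    l=l/np.hypot(*l);l=l*np.sign(l@(t-c))
    print(n,m.sum(),np.round(r[0]),np.round(r[1]),"tab",t.round(),"axis yaw",np.degrees(np.arctan2(l[1],l[0])).round(1),"tabdir",np.degrees(np.arctan2(*(t-c)[::-1])).round(1),np.hypot(*(t-c)).round(),"z",P[m][:,2].mean().round(4))
    for k in ((63,0,-63) if n=="blue" else (31.5,-31.5)): print((c+k*l).round(1))
for n,x,y in(("amber",.437,.178),("cup",.428,.05),("shield",.447,-.054),("block",.431,-.179),("jar",.43,-.297)):
    m=(np.hypot(P[...,0]-x,P[...,1]-y)<.045)&(P[...,2]>.014);q=P[m];r=cv2.minAreaRect((q[:,:2]*1000).astype(np.float32))
    print(n,m.sum(),q.mean(0).round(3),q[:,2].max().round(3),np.round(r[0]),np.round(r[1]),round(r[2]))
go(.437,.178,.15,90)
E
```

```text
rot [-2.18846692  2.14479546 -0.16096393] table z -3.3628213791381256e-07
blue 1148 [601. 156.] [192.  67.] tab [528.  81.] axis yaw -133.7 tabdir -134.2 104.0 z 0.0031
[557.1 110.1]
[600.7 155.6]
[644.2 201.2]
green 749 [ 609. -139.] [128.  69.] tab [ 669. -100.] axis yaw 33.4 tabdir 32.9 71.0 z 0.0033
[ 635.5 -121.3]
[ 582.9 -156. ]
amber 57 [0.433 0.175 0.045] 0.065 [434. 176.] [26. 23.] 88
cup 39 [0.432 0.054 0.035] 0.045 [428.  53.] [39. 42.] 1
shield 33 [ 0.446 -0.053  0.037] 0.046 [447. -54.] [17. 19.] 75
block 112 [ 0.429 -0.178  0.03 ] 0.041 [ 429. -179.] [27. 44.] 76
jar 98 [ 0.427 -0.295  0.036] 0.047 [ 428. -296.] [32. 34.] 50
clock 1.2 pos [0.2791 0.5593 0.4047] yaw 63.5 shift [  96. -312. -271.] turn ax -26.5 w 91.7 tilt -1.0
```

Request:
arm_command(
  motion=[
    [80, 12, -39, -34, 0, 0, 0],
    [80, 12, -39, -34, 0, 0, 0],
    [80, 12, -39, -34, 0, 0, 0],
    [80, 12, -39, -34, 0, 0, 0],
    [80, 12, -39, -34, 0, 0, 0],
  ],
  newtons=20,
)

```text
clock: 1.82
position: [0.3781, 0.3185, 0.3447]
ee_rot: [-0.862, 1.392, 0.862]
force: [1.5, -0.2, 0.4]
width: 0.876
```

Request:
arm_command(
  motion=[
    [80, 12, -39, -34, 0, 0, 0],
    [80, 12, -39, -34, 0, 0, 0],
    [80, 12, -39, -34, 0, 0, 0],
    [80, 0, 0, 0, -9, 0, 0],
    [80, 0, 0, 0, -9, 0, 0],
  ],
)

```text
clock: 2.45
position: [0.4371, 0.1758, 0.3087]
ee_rot: [-1.102, 1.274, 1.101]
force: [-0.7, -0.0, -0.6]
width: 0.872
```

Request:
arm_command(
  motion=[
    [80, 0, 0, 0, -8.5, 0, 0],
    [80, 0, 0, 0, 0, 0, 0],
    [80, 0, 0, 0, 0, 0, 0],
  ],
)

```text
clock: 2.82
position: [0.4368, 0.1765, 0.3088]
ee_rot: [-1.206, 1.211, 1.206]
force: [-0.1, 0.6, 0.4]
width: 0.87
```

```bash
cat >> h.py <<'E'
def wcloud(im,s):
    z=im["range_z"];v,u=np.mgrid[:384,:512];K=im["K"]
    p=np.stack([(u-K[0,2])/K[0,0]*z,(v-K[1,2])/K[1,1]*z,z],-1)
    T=np.array(im["tool_from_camera"]);p=p@T[:3,:3].T+T[:3,3]
    return p@R.from_rotvec(s["ee_rot"]).as_matrix().T+np.array(s["position"])
def wmeas(x,y,zlo,zhi,name,rad=.04,pic=None):
    s=arm.observe();im=get_image("wrist");P=wcloud(im,s)
    if pic: save(im,pic,s=1.2)
    m=(np.hypot(P[...,0]-x,P[...,1]-y)<rad)&(P[...,2]>zlo)&(P[...,2]<zhi)&(im["range_z"]>0);q=P[m]
    if len(q)>5:
        r=cv2.minAreaRect((q[:,:2]*1000).astype(np.float32));c,rr=cv2.minEnclosingCircle((q[:,:2]*1000).astype(np.float32));print(len(q),"rect",np.round(r[0]),np.round(r[1]),round(r[2]),"circ",np.round(c),round(rr,1),"zmax",q[:,2].max().round(3))
    print([(np.round(d["point"],3),round(d["p"],2)) for d in pinpoint("wrist",name)[:2]])
E
python3 - <<'E'
from h import *
wmeas(.436,.177,.01,.08,"amber_bottle",pic="w1.png")
go(.436,.177,.03,90)
E
```

```text
938 rect [432. 177.] [24. 27.] 3 circ [434. 176.] 13.9 zmax 0.064
[(array([0.434, 0.18 , 0.001]), 0.76)]
clock 2.92 pos [0.4368 0.1766 0.3088] yaw 89.9 shift [120.   1.   0.] turn ax -0.1 w 79.8 tilt -1.0
```

View pics/w1.png

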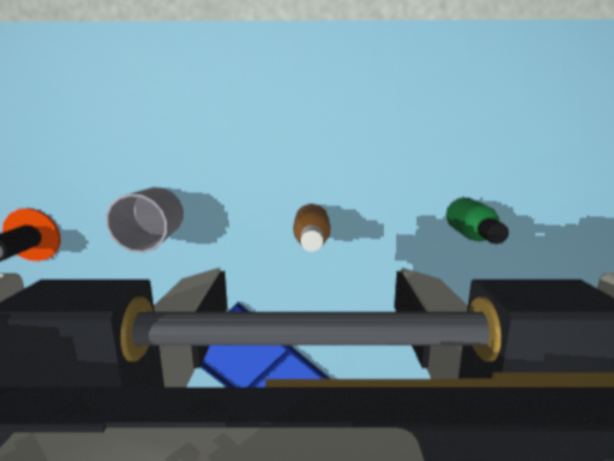

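The wrist view shows the amber bottle at (312,230), centred between the fingers; the cloud agrees at (0.435, 0.177). Descending.

Request:
arm_command(
  motion=[
    [80, 45, 1, 0, 0, 0, 0],
    [80, 45, 1, 0, 0, 0, 0],
    [80, 29, 0, 0, 0, 0, 0],
    [80, 0, 0, 0, 0, 0, 0],
    [20, 0, 0, 0, 0, 0, 0],
  ],
)

```text
clock: 3.55
position: [0.4352, 0.1768, 0.1906]
ee_rot: [-1.209, 1.209, 1.208]
force: [0.6, 0.4, 0.9]
width: 0.81
```

Request:
arm_command(
  motion=[
    [20, 0, 0, 0, 0, 0, 0],
    [20, 0, 0, 0, 0, 0, 0],
    [20, 0, 0, 0, 0, 0, 0],
    [20, 0, 0, 0, 0, 0, 0],
    [20, -5, 0, 0, 0, 0, 0],
  ],
)

```text
clock: 4.18
position: [0.4346, 0.1765, 0.1947]
ee_rot: [-1.209, 1.21, 1.209]
force: [-0.2, -0.3, -0.8]
width: 0.296
```

Opening is 27 mm, so the bottle is held. Lifting it and carrying it to the tab compartment.

Request:
arm_command(
  motion=[
    [20, -35, 0, 0, 0, 0, 0],
    [20, -35, 0, 0, 0, 0, 0],
    [20, 0, -41, -22, 0, 0, 0],
    [20, 0, -41, -22, 0, 0, 0],
    [20, 0, -40, -22, 0, 0, 0],
  ],
)

```text
clock: 4.8
position: [0.5579, 0.1098, 0.2652]
ee_rot: [-1.209, 1.209, 1.209]
force: [1.1, 1.1, -0.6]
width: 0.298
```

Request:
arm_command(
  motion=[
    [20, 0, 0, 0, -9.3, 0, 0],
    [20, 0, 0, 0, -9.3, 0, 0],
    [20, 0, 0, 0, -9.3, 0, 0],
    [20, 0, 0, 0, -9.3, 0, 0],
    [20, 0, 0, 0, -9.3, 0, 0],
  ],
)

```text
clock: 5.42
position: [0.5566, 0.1104, 0.2649]
ee_rot: [-1.78, 0.706, 1.781]
force: [0.6, -0.8, -0.1]
width: 0.297
```

```bash
python3 - <<'E'
from h import *
go(.557,.110,.034,136.3)
im=get_image("wrist");save(im,"w2.png",s=1.2)
print([(np.round(d["point"],3),round(d["p"],2)) for d in pinpoint("wrist","blue_tray")[:2]])
E
```

```text
clock 5.42 pos [0.5566 0.1104 0.2649] yaw 136.8 shift [72. -0. -1.] turn ax 0.5 w 27.3 tilt -1.0
[]
```

View pics/w2.png

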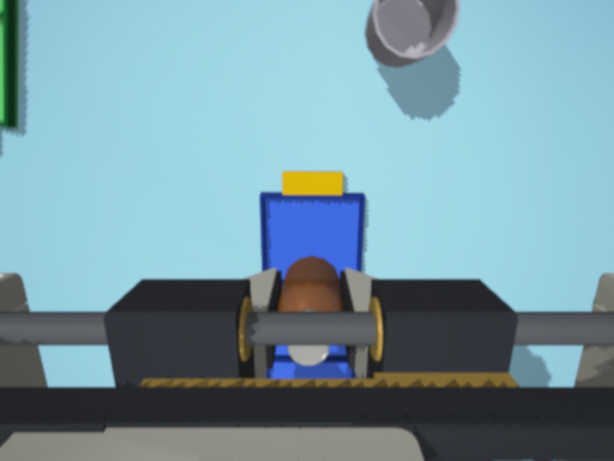

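Aligned: tray is centred at u≈312 with the bottle over it, and yaw matches. Lowering and releasing.

Request:
arm_command(
  motion=[
    [27, 35, 0, 0, 0, 0, 0],
    [27, 25, 0, 0, 0, 0, 0],
    [27, 10, 0, 0, 0, 0, 0],
    [27, 0, 0, 0, 0, 0, 0],
    [50, 0, 0, 0, 0, 0, 0],
  ],
)

```text
clock: 6.15
position: [0.5571, 0.1106, 0.1953]
ee_rot: [-1.777, 0.71, 1.775]
force: [0.8, 0.7, 0.3]
width: 0.361
```

Request:
arm_command(
  motion=[
    [50, 0, 0, 0, 0, 0, 0],
    [50, 0, 0, 0, 0, 0, 0],
    [50, -20, 0, 0, 0, 0, 0],
    [50, -50, 0, 0, 0, 0, 0],
    [80, -50, 0, 0, 0, 0, 0],
  ],
)

```text
clock: 6.78
position: [0.5565, 0.1104, 0.316]
ee_rot: [-1.776, 0.71, 1.777]
force: [0.8, 0.6, 0.4]
width: 0.611
```

```bash
python3 - <<'E'
from h import *
wmeas(.557,.11,.015,.08,"amber_bottle")
go(.43,-.179,.15,76)
E
```

```text
900 rect [555. 108.] [23. 28.] 51 circ [556. 109.] 14.0 zmax 0.067
[(array([0.556, 0.109, 0.003]), 0.56)]
clock 6.88 pos [0.5584 0.1111 0.3203] yaw 136.5 shift [   9.  299. -107.] turn ax 60.5 w 63.8 tilt -1.0
```

Amber bottle is standing in its compartment. Bur block next.

Request:
arm_command(
  motion=[
    [70, 0, 50, -18, 0, 0, 0],
    [70, 0, 50, -18, 0, 0, 0],
    [70, 0, 50, -18, 0, 0, 0],
    [70, 0, 50, -18, 0, 0, 0],
    [70, 0, 50, -18, 0, 0, 0],
  ],
)

```text
clock: 7.5
position: [0.4488, -0.1342, 0.3145]
ee_rot: [-1.777, 0.709, 1.777]
force: [0.3, -0.8, -0.3]
width: 0.763
```

Request:
arm_command(
  motion=[
    [70, 0, 49, -17, 0, 0, 0],
    [70, 0, 0, 0, 10, 0, 0],
    [70, 0, 0, 0, 10, 0, 0],
    [70, 0, 0, 0, 10, 0, 0],
    [70, 0, 0, 0, 10, 0, 0],
  ],
)

```text
clock: 8.12
position: [0.4282, -0.18, 0.3144]
ee_rot: [-1.287, 1.157, 1.288]
force: [-0.4, -0.1, 0.0]
width: 0.763
```

Request:
arm_command(
  motion=[
    [70, 0, 0, 0, 10, 0, 0],
    [70, 0, 0, 0, 10.5, 0, 0],
    [70, 0, 0, 0, 0, 0, 0],
  ],
)

```text
clock: 8.5
position: [0.4283, -0.1798, 0.3145]
ee_rot: [-1.028, 1.315, 1.028]
force: [0.5, 0.3, 0.1]
width: 0.762
```

```bash
python3 - <<'E'
from h import *
wmeas(.43,-.179,.012,.06,"bur_block",pic="w3.png")
go(.43,-.179,.027,76)
E
```

```text
1391 rect [ 429. -180.] [26. 44.] 75 circ [ 429. -180.] 24.3 zmax 0.043
[(array([ 0.43 , -0.187, -0.002]), 0.74)]
clock 8.6 pos [ 0.4284 -0.1799  0.3146] yaw 76.2 shift [129.  -1.   1.] turn ax 0.2 w 69.8 tilt -1.0
```

View pics/w3.png

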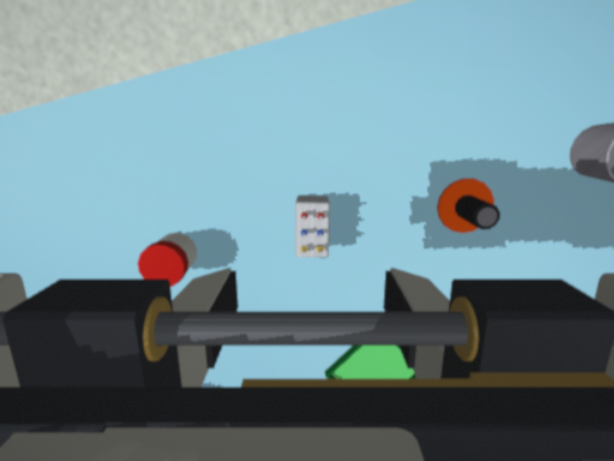

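The block appears at (312,228), square to the jaws. Descending 129 mm and gripping.

Request:
arm_command(
  motion=[
    [70, 50, 0, 0, 0, 0, 0],
    [70, 50, 0, 0, 0, 0, 0],
    [70, 29, 0, 0, 0, 0, 0],
    [70, 0, 0, 0, 0, 0, 0],
    [18, 0, 0, 0, 0, 0, 0],
  ],
  newtons=25,
)

```text
clock: 9.22
position: [0.4288, -0.1802, 0.1866]
ee_rot: [-1.028, 1.314, 1.027]
force: [0.3, 1.0, -0.3]
width: 0.7
```

Request:
arm_command(
  motion=[
    [18, 0, 0, 0, 0, 0, 0],
    [18, 0, 0, 0, 0, 0, 0],
    [18, 0, 0, 0, 0, 0, 0],
    [18, 0, 0, 0, 0, 0, 0],
    [18, -5, 0, 0, 0, 0, 0],
  ],
)

```text
clock: 9.85
position: [0.4283, -0.1799, 0.1907]
ee_rot: [-1.027, 1.315, 1.028]
force: [0.2, -0.3, -0.5]
width: 0.282
```

Request:
arm_command(
  motion=[
    [18, -40, 0, 0, 0, 0, 0],
    [18, -55, 0, 0, 0, 0, 0],
    [18, -30, 0, 0, 0, 0, 0],
    [18, 0, 0, 0, 0, 0, 0],
  ],
)

```text
clock: 10.35
position: [0.429, -0.1802, 0.318]
ee_rot: [-1.03, 1.312, 1.023]
force: [0.1, 0.5, -0.7]
width: 0.282
```

```bash
python3 - <<'E'
from h import *
go(.6007,.1556,.034,136.3)
E
```

```text
clock 10.35 pos [ 0.429  -0.1802  0.318 ] yaw 76.0 shift [125. -85. 367.] turn ax -60.3 w 25.9 tilt -1.0
```

Request:
arm_command(
  motion=[
    [18, 0, -12, 52, 0, 0, 0],
    [18, 0, -12, 52, 0, 0, 0],
    [18, 0, -12, 52, 0, 0, 0],
    [18, 0, -12, 52, 0, 0, 0],
    [18, 0, -12, 52, 0, 0, 0],
  ],
)

```text
clock: 10.98
position: [0.5498, 0.0592, 0.3143]
ee_rot: [-1.027, 1.317, 1.028]
force: [0.8, 0.1, -0.4]
width: 0.281
```

Request:
arm_command(
  motion=[
    [18, 0, -12, 52, 0, 0, 0],
    [18, 0, -12, 54, 0, 0, 0],
    [18, 0, 0, 0, -10, 0, 0],
    [18, 0, 0, 0, -10, 0, 0],
    [18, 0, 0, 0, -10, 0, 0],
  ],
)

```text
clock: 11.6
position: [0.5981, 0.1548, 0.3138]
ee_rot: [-1.415, 1.063, 1.418]
force: [-0.2, 0.4, -1.3]
width: 0.281
```

Request:
arm_command(
  motion=[
    [18, 0, 0, 0, -10, 0, 0],
    [18, 0, 0, 0, -10, 0, 0],
    [18, 0, 0, 0, -10.3, 0, 0],
    [18, 0, 0, 0, 0, 0, 0],
  ],
)

```text
clock: 12.1
position: [0.5983, 0.1544, 0.3142]
ee_rot: [-1.772, 0.714, 1.776]
force: [-0.5, -1.1, -0.5]
width: 0.282
```

```bash
python3 - <<'E'
from h import *
go(.6007,.1556,.0315,136.3)
E
```

```text
clock 12.1 pos [0.5983 0.1544 0.3142] yaw 136.2 shift [124.  -3.  -1.] turn ax -0.1 w 25.9 tilt -1.0
```

Request:
arm_command(
  motion=[
    [18, 50, -2, -1, 0, 0, 0],
    [18, 50, 0, 0, 0, 0, 0],
    [18, 24, 0, 0, 0, 0, 0],
    [18, 0, 0, 0, 0, 0, 0],
    [50, 0, 0, 0, 0, 0, 0],
  ],
)

```text
clock: 12.72
position: [0.6007, 0.1556, 0.1915]
ee_rot: [-1.773, 0.714, 1.773]
force: [-0.4, -0.3, 0.3]
width: 0.345
```

Request:
arm_command(
  motion=[
    [50, 0, 0, 0, 0, 0, 0],
    [50, 0, 0, 0, 0, 0, 0],
    [50, -20, 0, 0, 0, 0, 0],
    [50, -50, 0, 0, 0, 0, 0],
    [70, -50, 0, 0, 0, 0, 0],
  ],
)

```text
clock: 13.35
position: [0.6005, 0.1554, 0.3132]
ee_rot: [-1.774, 0.712, 1.775]
force: [0.2, 0.6, -0.1]
width: 0.609
```

```bash
python3 - <<'E'
from h import *
wmeas(.601,.156,.015,.06,"bur_block",rad=.035)
go(.447,-.054,.15,90)
E
```

```text
1423 rect [600. 155.] [44. 26.] 46 circ [600. 155.] 24.6 zmax 0.046
[(array([ 0.602,  0.152, -0.001]), 0.77)]
clock 13.45 pos [0.6024 0.1563 0.3181] yaw 136.2 shift [  7. 259. -33.] turn ax 46.2 w 63.5 tilt -0.9999
```

Request:
arm_command(
  motion=[
    [70, 0, 51.5, -7, 0, 0, 0],
    [70, 0, 51.5, -7, 0, 0, 0],
    [70, 0, 51.5, -7, 0, 0, 0],
    [70, 0, 51.5, -7, 0, 0, 0],
    [70, 0, 51.5, -7, 0, 0, 0],
  ],
)

```text
clock: 14.08
position: [0.4468, -0.0561, 0.3117]
ee_rot: [-1.775, 0.712, 1.774]
force: [0.6, -1.1, 0.3]
width: 0.763
```

Request:
arm_command(
  motion=[
    [70, 0, 0, 0, 9.2, 0, 0],
    [70, 0, 0, 0, 9.2, 0, 0],
    [70, 0, 0, 0, 9.2, 0, 0],
    [70, 0, 0, 0, 9.2, 0, 0],
    [70, 0, 0, 0, 9.2, 0, 0],
  ],
)

```text
clock: 14.7
position: [0.4478, -0.0548, 0.3117]
ee_rot: [-1.209, 1.209, 1.208]
force: [0.3, 1.0, -0.2]
width: 0.761
```

Request:
arm_command(
  motion=[
    [70, 0, 0, 0, 0, 0, 0],
    [70, 0, 0, 0, 0, 0, 0],
  ],
)

```text
clock: 14.95
position: [0.448, -0.0547, 0.3117]
ee_rot: [-1.215, 1.205, 1.215]
force: [0.7, -0.9, 0.1]
width: 0.762
```

```bash
python3 - <<'E'
from h import *
wmeas(.447,-.054,.015,.06,"light_shield",rad=.03)
wmeas(.447,-.054,.002,.012,"light_shield",rad=.035)
go(.447,-.054,.03,90)
E
```

```text
506 rect [447. -54.] [19. 19.] 78 circ [447. -54.] 10.0 zmax 0.042
[(array([ 0.446, -0.056, -0.002]), 0.65), (array([ 0.426,  0.056, -0.003]), 0.36)]
1169 rect [447. -55.] [68. 63.] 23 circ [447. -54.] 34.8 zmax 0.012
[(array([ 0.445, -0.056, -0.001]), 0.6)]
clock 15.15 pos [ 0.448  -0.0548  0.3117] yaw 90.3 shift [123.   1.   1.] turn ax 0.3 w 70.1 tilt -1.0
```

Request:
arm_command(
  motion=[
    [70, 50, 1, 1, 0, 0, 0],
    [70, 50, 0, 0, 0, 0, 0],
    [70, 22, 0, 0, 0, 0, 0],
    [70, 0, 0, 0, 0, 0, 0],
    [12, 0, 0, 0, 0, 0, 0],
  ],
  newtons=20,
)

```text
clock: 15.78
position: [0.4475, -0.0538, 0.1905]
ee_rot: [-1.213, 1.206, 1.212]
force: [0.3, 0.5, 0.1]
width: 0.698
```

Request:
arm_command(
  motion=[
    [12, 0, 0, 0, 0, 0, 0],
    [12, 0, 0, 0, 0, 0, 0],
    [12, 0, 0, 0, 0, 0, 0],
    [12, 0, 0, 0, 0, 0, 0],
    [12, -5, 0, 0, 0, 0, 0],
  ],
)

```text
clock: 16.4
position: [0.4468, -0.0538, 0.1947]
ee_rot: [-1.212, 1.207, 1.213]
force: [0.3, -0.3, -0.8]
width: 0.211
```

Request:
arm_command(
  motion=[
    [12, -40, 0, 0, 0, 0, 0],
    [12, -55, 0, 0, 0, 0, 0],
    [12, -22, 0, 0, 0, 0, 0],
    [12, 0, -33, 42, 0, 0, 0],
    [12, 0, -33, 42, 0, 0, 0],
  ],
)

```text
clock: 17.02
position: [0.5133, 0.031, 0.3128]
ee_rot: [-1.212, 1.207, 1.21]
force: [0.7, -0.2, -0.2]
width: 0.212
```

Request:
arm_command(
  motion=[
    [12, 0, -33, 42, 0, 0, 0],
    [12, 0, -33, 42, 0, 0, 0],
    [12, 0, -33, 43, 0, 0, 0],
    [12, 0, -32, 44, 0, 0, 0],
    [12, 0, 0, 0, -9.2, 0, 0],
  ],
)

```text
clock: 17.65
position: [0.6433, 0.2073, 0.3113]
ee_rot: [-1.334, 1.12, 1.337]
force: [-0.2, -1.5, -0.9]
width: 0.213
```

Request:
arm_command(
  motion=[
    [12, 0, 0, 0, -9.2, 0, 0],
    [12, 0, 0, 0, -9.2, 0, 0],
    [12, 0, 0, 0, -9.2, 0, 0],
    [12, 0, 0, 0, -9.2, 0, 0],
    [12, 0, 0, 0, 0, 0, 0],
  ],
)

```text
clock: 18.27
position: [0.6427, 0.2018, 0.3117]
ee_rot: [-1.773, 0.713, 1.774]
force: [0.5, -0.1, -0.4]
width: 0.217
```

```bash
python3 - <<'E'
from h import *
go(.6442,.2012,.0345,136.3)
get_image("wrist")
save(get_image("wrist"),"w4.png",s=1.2)
E
```

```text
clock 18.27 pos [0.6427 0.2018 0.3117] yaw 136.2 shift [118.  -1.  -2.] turn ax -0.1 w 19.9 tilt -1.0
```

View pics/w4.png

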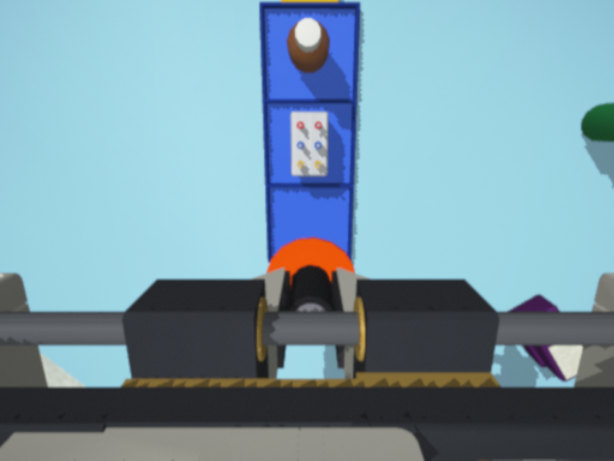

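Amber bottle (308,45) and block (309,143) are in place, and the shield is centred over the last compartment.

Request:
arm_command(
  motion=[
    [12, 50, -1, -2, 0, 0, 0],
    [12, 45, 0, 0, 0, 0, 0],
    [12, 22, 0, 0, 0, 0, 0],
    [12, 0, 0, 0, 0, 0, 0],
    [45, 0, 0, 0, 0, 0, 0],
  ],
)

```text
clock: 19.0
position: [0.645, 0.2017, 0.1951]
ee_rot: [-1.774, 0.713, 1.773]
force: [-0.3, -0.4, 0.3]
width: 0.28
```

Request:
arm_command(
  motion=[
    [45, 0, 0, 0, 0, 0, 0],
    [45, 0, 0, 0, 0, 0, 0],
    [45, -20, 0, 0, 0, 0, 0],
    [45, -50, 0, 0, 0, 0, 0],
    [80, -50, 0, 0, 0, 0, 0],
  ],
)

```text
clock: 19.62
position: [0.6448, 0.2015, 0.3176]
ee_rot: [-1.775, 0.711, 1.774]
force: [1.3, 0.4, -0.1]
width: 0.555
```

```bash
python3 - <<'E'
from h import *
wmeas(.644,.201,.02,.06,"light_shield",rad=.035)
wmeas(.644,.201,.005,.009,"light_shield",rad=.026)
go(.43,.052,.15,90)
E
```

```text
490 rect [644. 200.] [20. 19.] 37 circ [644. 201.] 10.1 zmax 0.046
[(array([0.641, 0.204, 0.002]), 0.65)]
1038 rect [644. 200.] [45. 45.] 15 circ [644. 199.] 24.1 zmax 0.009
[]
clock 19.82 pos [0.6452 0.2017 0.3175] yaw 136.3 shift [  8. 257.  52.] turn ax 46.3 w 66.1 tilt -1.0
```

Request:
arm_command(
  motion=[
    [85, 0, 51.5, 10.4, 0, 0, 0],
    [85, 0, 51.5, 10.4, 0, 0, 0],
    [85, 0, 51.5, 10.4, 0, 0, 0],
    [85, 0, 51.5, 10.4, 0, 0, 0],
    [85, 0, 51.5, 10.4, 0, 0, 0],
  ],
)

```text
clock: 20.45
position: [0.4274, 0.0502, 0.3142]
ee_rot: [-1.774, 0.713, 1.776]
force: [1.1, -0.6, -0.1]
width: 0.929
```

Request:
arm_command(
  motion=[
    [85, 0, 0, 0, 9.2, 0, 0],
    [85, 0, 0, 0, 9.2, 0, 0],
    [85, 0, 0, 0, 9.2, 0, 0],
    [85, 0, 0, 0, 9.2, 0, 0],
    [85, 0, 0, 0, 9.2, 0, 0],
  ],
)

```text
clock: 21.08
position: [0.4288, 0.0512, 0.3142]
ee_rot: [-1.208, 1.211, 1.21]
force: [-0.1, 0.1, -0.1]
width: 0.925
```

Request:
arm_command(
  motion=[
    [85, 0, 0, 0, 0, 0, 0],
    [85, 0, 0, 0, 0, 0, 0],
  ],
)

```text
clock: 21.32
position: [0.4291, 0.0514, 0.3145]
ee_rot: [-1.215, 1.206, 1.216]
force: [0.0, -0.4, 0.3]
width: 0.926
```

```bash
python3 - <<'E'
from h import *
wmeas(.43,.052,.02,.06,"steel_cup",rad=.035)
wmeas(.43,.052,.034,.06,"steel_cup",rad=.035,pic="w5.png")
go(.43,.052,.030,90)
E
```

```text
836 rect [428.  52.] [43. 43.] 62 circ [428.  52.] 21.9 zmax 0.042
[(array([ 0.424,  0.056, -0.001]), 0.61)]
482 rect [428.  52.] [43. 43.] 62 circ [428.  52.] 21.9 zmax 0.042
[(array([0.429, 0.054, 0.   ]), 0.94)]
clock 21.52 pos [0.4293 0.0513 0.3147] yaw 90.4 shift [126.  -1.   1.] turn ax 0.4 w 85.1 tilt -1.0
```

View pics/w5.png

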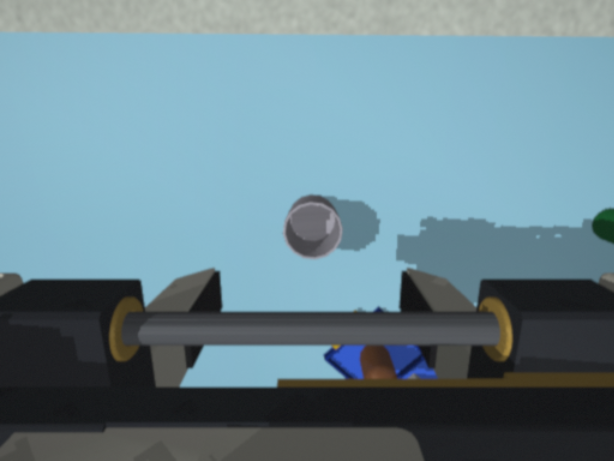

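Cup is centred at (312,228) in the view and at (0.428, 0.052) in the cloud. Gripping.

Request:
arm_command(
  motion=[
    [85, 50, 1, 0, 0, 0, 0],
    [85, 50, 0, 0, 0, 0, 0],
    [85, 25, 0, 0, 0, 0, 0],
    [85, 0, 0, 0, 0, 0, 0],
    [35, 0, 0, 0, 0, 0, 0],
  ],
  newtons=20,
)

```text
clock: 22.15
position: [0.4288, 0.0514, 0.1905]
ee_rot: [-1.213, 1.206, 1.212]
force: [-0.3, 0.0, 0.8]
width: 0.857
```

Request:
arm_command(
  motion=[
    [35, 0, 0, 0, 0, 0, 0],
    [35, 0, 0, 0, 0, 0, 0],
    [35, 0, 0, 0, 0, 0, 0],
    [35, 0, 0, 0, 0, 0, 0],
    [35, -5, 0, 0, 0, 0, 0],
  ],
)

```text
clock: 22.78
position: [0.4282, 0.0513, 0.1947]
ee_rot: [-1.213, 1.207, 1.213]
force: [0.4, 0.0, -0.7]
width: 0.468
```

Request:
arm_command(
  motion=[
    [35, -40, 0, 0, 0, 0, 0],
    [35, -55, 0, 0, 0, 0, 0],
    [35, -22, 0, 0, 0, 0, 0],
    [35, 0, -31, -41.6, 0, 0, 0],
    [35, 0, -31, -41.6, 0, 0, 0],
  ],
)

```text
clock: 23.4
position: [0.4914, -0.0322, 0.3127]
ee_rot: [-1.215, 1.205, 1.213]
force: [0.9, 0.1, -0.7]
width: 0.469
```

Request:
arm_command(
  motion=[
    [35, 0, -31, -41.6, 0, 0, 0],
    [35, 0, -31, -41.6, 0, 0, 0],
    [35, 0, -31, -41.6, 0, 0, 0],
    [35, 0, 0, 0, -8.3, 0, 0],
    [35, 0, 0, 0, -8.3, 0, 0],
  ],
)

```text
clock: 24.02
position: [0.5843, -0.1566, 0.3113]
ee_rot: [-1.425, 1.054, 1.426]
force: [0.7, 0.7, -1.6]
width: 0.472
```

Request:
arm_command(
  motion=[
    [35, 0, 0, 0, -8.3, 0, 0],
    [35, 0, 0, 0, -8.3, 0, 0],
    [35, 0, 0, 0, 0, 0, 0],
  ],
)

```text
clock: 24.4
position: [0.5841, -0.1561, 0.3117]
ee_rot: [-1.624, 0.874, 1.625]
force: [-0.2, 0.5, -0.9]
width: 0.468
```

```bash
python3 - <<'E'
from h import *
go(.5829,-.156,.0345,123.4)
save(get_image("wrist"),"w6.png",s=1.2)
E
```

```text
clock 24.4 pos [ 0.5841 -0.1561  0.3117] yaw 123.4 shift [118.   1.   1.] turn ax 0.0 w 43.0 tilt -1.0
```

View pics/w6.png

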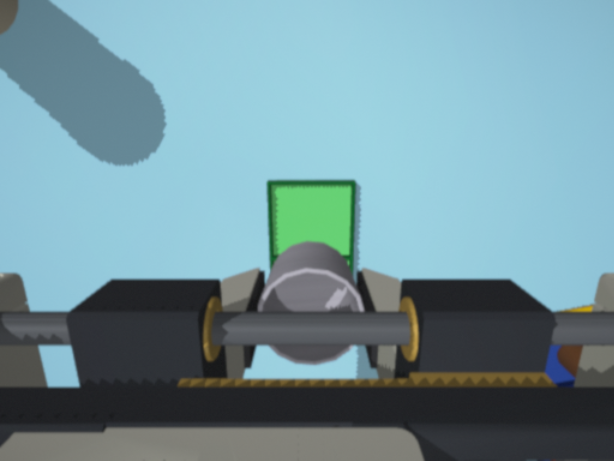

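The compartment without the tab (u 268–355, v 180–255) lies under the gripper, because a ground point below the grasp appears at v≈220. Lowering.

Request:
arm_command(
  motion=[
    [35, 50, 1, 1, 0, 0, 0],
    [35, 45, 0, 0, 0, 0, 0],
    [35, 22, 0, 0, 0, 0, 0],
    [35, 0, 0, 0, 0, 0, 0],
    [65, 0, 0, 0, 0, 0, 0],
  ],
)

```text
clock: 25.08
position: [0.5833, -0.1556, 0.1953]
ee_rot: [-1.625, 0.875, 1.624]
force: [0.3, 0.8, 0.6]
width: 0.534
```

Request:
arm_command(
  motion=[
    [65, 0, 0, 0, 0, 0, 0],
    [65, 0, 0, 0, 0, 0, 0],
    [65, -20, 0, 0, 0, 0, 0],
    [65, -50, 0, 0, 0, 0, 0],
    [80, -50, 0, 0, 0, 0, 0],
  ],
)

```text
clock: 25.7
position: [0.5827, -0.1556, 0.3162]
ee_rot: [-1.625, 0.874, 1.625]
force: [1.4, 0.0, 0.1]
width: 0.778
```

```bash
python3 - <<'E'
from h import *
wmeas(.583,-.156,.015,.06,"steel_cup",rad=.035)
go(.429,-.296,.15,90)
E
```

```text
1036 rect [ 582. -157.] [43. 43.] 73 circ [ 583. -157.] 21.9 zmax 0.045
[(array([ 0.58 , -0.153,  0.   ]), 0.6)]
clock 25.8 pos [ 0.5848 -0.1557  0.3209] yaw 123.5 shift [ 11. 207. -31.] turn ax 33.5 w 77.7 tilt -1.0
```

Request:
arm_command(
  motion=[
    [80, 0, 51.3, -8, 0, 0, 0],
    [80, 0, 51.3, -8, 0, 0, 0],
    [80, 0, 51.3, -8, 0, 0, 0],
    [80, 0, 51.3, -7, 0, 0, 0],
    [80, 0, 0, 0, 8.4, 0, 0],
  ],
)

```text
clock: 26.42
position: [0.425, -0.2983, 0.3144]
ee_rot: [-1.516, 0.978, 1.519]
force: [0.7, 0.0, 0.1]
width: 0.874
```

Request:
arm_command(
  motion=[
    [80, 0, 0, 0, 8.4, 0, 0],
    [80, 0, 0, 0, 8.4, 0, 0],
    [80, 0, 0, 0, 8.3, 0, 0],
    [80, 0, 0, 0, 0, 0, 0],
    [80, 0, 0, 0, 0, 0, 0],
  ],
)

```text
clock: 27.05
position: [0.4289, -0.2946, 0.3147]
ee_rot: [-1.211, 1.208, 1.211]
force: [-0.6, -0.6, -0.3]
width: 0.871
```

```bash
python3 - <<'E'
from h import *
wmeas(.429,-.296,.02,.06,"paste_jar",rad=.035)
wmeas(.429,-.296,.033,.06,"paste_jar",rad=.035)
go(.429,-.296,.032,90)
E
```

```text
1286 rect [ 427. -298.] [35. 35.] 89 circ [ 427. -298.] 17.9 zmax 0.04
[(array([ 0.423, -0.296, -0.001]), 0.73)]
1234 rect [ 427. -298.] [35. 35.] 1 circ [ 427. -298.] 17.9 zmax 0.04
[(array([ 0.419, -0.299,  0.   ]), 0.84)]
clock 27.25 pos [ 0.4289 -0.2947  0.3147] yaw 90.0 shift [124.  -0.  -1.] turn ax 0.0 w 80.1 tilt -1.0
```

Request:
arm_command(
  motion=[
    [80, 50, 1, -2, 0, 0, 0],
    [80, 50, 0, 0, 0, 0, 0],
    [80, 23, 0, 0, 0, 0, 0],
    [80, 0, 0, 0, 0, 0, 0],
    [28, 0, 0, 0, 0, 0, 0],
  ],
)

```text
clock: 27.88
position: [0.4284, -0.2969, 0.1926]
ee_rot: [-1.21, 1.209, 1.208]
force: [-0.6, -0.4, -0.2]
width: 0.81
```

Request:
arm_command(
  motion=[
    [28, 0, 0, 0, 0, 0, 0],
    [28, 0, 0, 0, 0, 0, 0],
    [28, 0, 0, 0, 0, 0, 0],
    [28, 0, 0, 0, 0, 0, 0],
    [28, -5, 0, 0, 0, 0, 0],
  ],
)

```text
clock: 28.5
position: [0.4278, -0.2965, 0.1966]
ee_rot: [-1.208, 1.21, 1.21]
force: [-0.2, 0.6, -0.5]
width: 0.388
```

Request:
arm_command(
  motion=[
    [28, -40, 0, 0, 0, 0, 0],
    [28, -55, 0, 0, 0, 0, 0],
    [28, -22, 0, 0, 0, 0, 0],
    [28, 0, -41.5, 35.2, 0, 0, 0],
    [28, 0, -41.5, 35.2, 0, 0, 0],
  ],
)

```text
clock: 29.12
position: [0.5116, -0.2261, 0.3147]
ee_rot: [-1.208, 1.21, 1.206]
force: [0.9, 0.3, -0.9]
width: 0.384
```

Request:
arm_command(
  motion=[
    [28, 0, -41.5, 35.2, 0, 0, 0],
    [28, 0, -41.5, 35.2, 0, 0, 0],
    [28, 0, -41.5, 35.2, 0, 0, 0],
    [28, 0, 0, 0, -8.3, 0, 0],
    [28, 0, 0, 0, -8.3, 0, 0],
  ],
)

```text
clock: 29.75
position: [0.6358, -0.1197, 0.3135]
ee_rot: [-1.423, 1.055, 1.424]
force: [-0.0, -0.0, -0.8]
width: 0.383
```

Request:
arm_command(
  motion=[
    [28, 0, 0, 0, -8.4, 0, 0],
    [28, 0, 0, 0, -8.4, 0, 0],
    [28, 0, 0, 0, 0, 0, 0],
  ],
)

```text
clock: 30.12
position: [0.6353, -0.1209, 0.3137]
ee_rot: [-1.623, 0.875, 1.624]
force: [-0.1, -0.5, -0.0]
width: 0.387
```

```bash
python3 - <<'E'
from h import *
go(.6355,-.1213,.0365,123.4)
save(get_image("wrist"),"w7.png",s=1.2)
E
```

```text
clock 30.12 pos [ 0.6353 -0.1209  0.3137] yaw 123.3 shift [118.   0.  -0.] turn ax -0.1 w 35.6 tilt -1.0
```

View pics/w7.png

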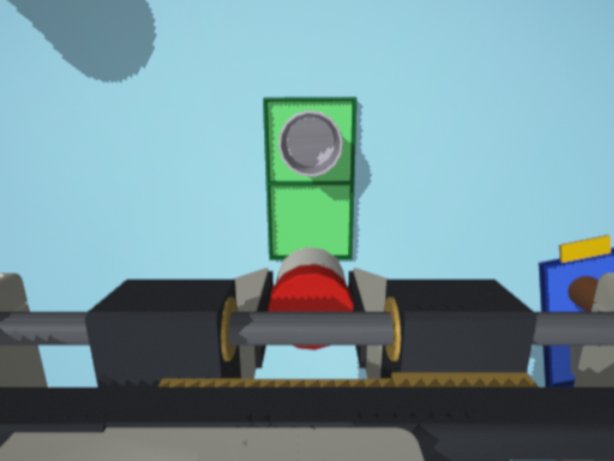

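Cup sits centred at (311,143), and the jar is over the tab compartment (v 183–258). Lowering, releasing and rising.

Request:
arm_command(
  motion=[
    [28, 50, 0, 0, 0, 0, 0],
    [28, 45, 0, 0, 0, 0, 0],
    [28, 22.5, 0, 0, 0, 0, 0],
    [28, 0, 0, 0, 0, 0, 0],
    [58, 0, 0, 0, 0, 0, 0],
  ],
)

```text
clock: 30.8
position: [0.6358, -0.1207, 0.1968]
ee_rot: [-1.623, 0.876, 1.622]
force: [-0.5, -0.3, -0.4]
width: 0.45
```

Request:
arm_command(
  motion=[
    [58, 0, 0, 0, 0, 0, 0],
    [58, 0, 0, 0, 0, 0, 0],
    [58, -20, 0, 0, 0, 0, 0],
    [58, -50, 0, 0, 0, 0, 0],
    [58, -50, 0, 0, 0, 0, 0],
  ],
)

```text
clock: 31.42
position: [0.6354, -0.1207, 0.319]
ee_rot: [-1.624, 0.874, 1.623]
force: [1.7, -0.5, -0.3]
width: 0.633
```

Request:
arm_command(
  motion=[
    [58, -50, 50, 0, 0, 0, 0],
    [58, -30, 50, 0, 0, 0, 0],
    [58, 0, 60, 0, 0, 0, 0],
    [58, 0, 60, 0, 0, 0, 0],
    [58, 0, 60, 0, 0, 0, 0],
  ],
)

```text
clock: 32.05
position: [0.4047, -0.2723, 0.3921]
ee_rot: [-1.626, 0.875, 1.622]
force: [1.1, -1.2, 0.5]
width: 0.629
```

```bash
python3 - <<'E'
from h import *
go(.5,0,.3,90)
for c in("top","side"):
    im=get_image(c)
    if c=="side": save(im,"end.png",s=1.5)
    for t in "amber_bottle bur_block light_shield paste_jar steel_cup green_bottle stamp tumbler".split():
        print(c,t,[(np.round(d["point"],3),round(d["p"],2)) for d in pinpoint(c,t)[:1]])
E
```

```text
clock 32.05 pos [ 0.4047 -0.2723  0.3921] yaw 123.4 shift [ -67. -229.  175.] turn ax 33.4 w 57.7 tilt -1.0
top amber_bottle [(array([0.558, 0.11 , 0.002]), 0.43)]
top bur_block [(array([0.6  , 0.155, 0.006]), 0.46)]
top light_shield [(array([0.642, 0.197, 0.004]), 0.42)]
top paste_jar []
top steel_cup [(array([ 0.577, -0.154,  0.005]), 0.42)]
top green_bottle [(array([ 0.433,  0.302, -0.004]), 0.41)]
top stamp [(array([0.565, 0.408, 0.002]), 0.61)]
top tumbler [(array([ 0.573, -0.444, -0.   ]), 0.72)]
side amber_bottle [(array([0.558, 0.108, 0.005]), 0.57)]
side bur_block [(array([0.601, 0.157, 0.   ]), 0.41)]
side light_shield []
side paste_jar [(array([ 0.634, -0.121,  0.   ]), 0.74)]
side steel_cup []
side green_bottle [(array([ 0.433,  0.3  , -0.002]), 0.71)]
side stamp [(array([ 0.566,  0.413, -0.003]), 0.54)]
side tumbler [(array([ 0.576, -0.441, -0.001]), 0.58)]
```

View pics/end.png

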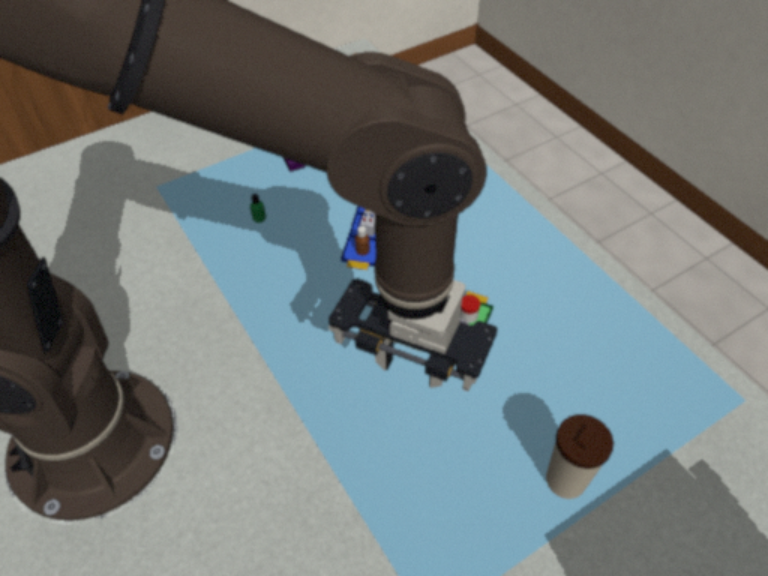

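The side view shows the jar upright in the green tray at (470,305), the amber bottle and block in the blue tray, and the bystanders unmoved. The arm is clear of everything, so I'm handing in.

```bash
python3 -c "
from cell import arm
print(arm.sign_off())"
```

```text
the job is handed in; nothing more can be done
None
```

Both trays are made up and the job is handed in at about 32 s of the 134 s allowed. The sign-off gives no verdict, so what follows is what I measured.

- **Blue tray:** the amber bottle is at the tab, the bur block in the middle and the light shield farthest from it. In the wrist depth check after each release, all three were upright and within about 3 mm of their compartment centres.
- **Green tray:** the steel cup is within about 1 mm of its compartment centre by the same wrist check. The jar at the tab had no wrist check after release. The final side camera put it within about 2 mm of its compartment centre, and it looked upright in that picture.
- **Bystanders:** the green bottle, stamp and tumbler read within about 5 mm of where they began, which is within the networks' error.
- **Checks that failed or disagreed:** in the final pass the top camera did not find the jar, and the side camera did not find the shield or the cup, which the arm hid. Each was found by the other camera. The top camera's cup reading was about 6 mm off the wrist measurement, still within tolerance.

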